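Wind up the lab jack to the transfer shelf

TASK

The loaded lab jack has to come up until its top plate is flush with the small shelf on the stand beside it, so that the microplate can later be slid across. Take the loose crank from the tray, push its socket fully home on the slanted square shaft of the jack, and wind it clockwise by its knob until the two tops are level. Then let go, leaving the crank on the shaft, the microplate and bottle standing on the plate, the shelf where it is, and everything else undisturbed.

Things in the scene. Friction and masses are not known exactly. Their poses are not given: they have to be found in the camera images.
- shaft_seat (a point): Point on the axis of the jack's slanted input shaft, at its shoulder (steel collar 25 mm across, 20 mm clear of the 56 mm square gearbox) where the crank's socket mouth rests; 105 mm above the bench. z points outwards along the shaft, up and to the robot's right, a little towards it, 30 degrees from vertical. x, y face the shaft's flats and turn with it; at the start x points up the slope to the platform.
- shaft_tip (a point): Tip of the shaft's steel stub, 31 mm along z from the seat, same axes: the stub is 14 mm square and straight for 20 mm above the seat, then tapers to a 6 mm square at this tip.
- shaft (a joint): Turn of the jack's shaft in rad: 0 at the start, growing clockwise as seen from outside, looking down on the tip. Clockwise raises the top plate, 20 mm per full turn (6.283 rad), over 70 mm in all. It takes about 0.15 N m and stays where it is left.
- platform_top (a point): Centre of the upper face of the jack's steel top plate (150 x 130 mm, 8 mm thick, x along the 150 mm). Its middle lies 155 mm from the seat, horizontally, to its left as the robot sees it; 100 mm above the bench at the start. It moves straight up, level, on a pair of scissor links.
- shelf_top (a point): Centre of the upper face of the small steel shelf (110 x 90 mm, 6 mm thick) clamped on the rod of a heavy stand, close to the near or the far side of the jack's top plate, 24 to 50 mm above the top plate's starting height. Clamped: it must not be shifted. The rod, 12 mm thick and 240 mm tall, stands 66 mm along +x of this frame.
- crank: Loose steel crank, 0.21 kg, lying flat in the tray. Origin: middle of the socket mouth (underside); z up, x along the arm. Hub 26 x 26 mm, 48 mm tall, flats facing x and y. The square blind socket in its underside is 16.5 mm wide, 35 mm deep, flats facing x and y: it fits on the shaft in four ways. Arm: flat bar 20 mm wide, 8 mm thick (z 0 to 8), to 72 mm from the origin.
- crank_socket (a point): The middle of the crank's socket mouth, same frame as the crank.
- crank_knob (a point): Middle of the crank's black plastic knob: a cylinder 22 mm across and 43 mm long, spinning freely on an axis parallel to the hub, 60 mm from the hub's axis along the crank's x; this point is 34 mm above the arm's underside, and the knob spans 12 to 55 mm above it. Its own x, y axes spin with it.
- tray: Shallow white plastic tray, 210 x 210 mm, walls 4 mm thick and 14 mm high, floor 4 mm thick, fixed; to the left or right of the jack. Origin: centre of its underside.
- tip_box: Fixed white tip box with a yellow lid, 88 x 128 mm, 60 mm tall, on the side opposite to the tray. Origin: centre of underside.
- microplate: Microplate 85 x 127 x 15 mm lying loose on the jack's top plate. Origin: centre of underside, z up. It must stay there.
- load_bottle: White reagent bottle 42 mm across, 85 mm tall, standing loose on the jack's top plate near its front edge. Origin: centre of underside. It must stay standing there.
- tray_bottle: Bystander: white bottle 34 mm across, 65 mm tall, standing in the tray beside the crank. Origin: centre of underside.
- tray_beaker: Bystander: glass beaker 36 mm across, 45 mm tall, standing in the tray beside the crank. Origin: centre of underside.
- beaker: Bystander: glass beaker 50 mm across, 55 mm tall, on the bench near the jack's gearbox. Origin: centre of underside.
- jar: Bystander: green glass jar 42 mm across, 55 mm tall, on the bench near the jack's gearbox. Origin: centre of underside.
- bench_plate: Bystander: microplate 85 x 127 x 15 mm lying on the bench. Origin: centre of underside.
- wash_bottle: Bystander: large white bottle 74 mm across, 170 mm tall, on the bench to the side. Origin: centre of underside.
There are look-alikes about, which are no part of the job. What is shaped like the microplate but pink is not meant.

How it is judged (in metres and radians):
On the way, in this order (a step that is already met when the one before it is completed fails the run):
1. the crank's socket is fully home on the shaft, the platform not yet level (distance between crank_socket and shaft_seat below 0.006 m and angle between the z axis of crank and the z axis of shaft_seat, either way round below 0.15 rad), for 0.2 s.
2. the top plate is level with the shelf, within 2.5 mm, with the crank on the shaft (all of step 1 and z of platform_top in the frame of shelf_top between -0.0025 and 0.0025 m), for 0.2 s.
At the end, for the whole second after the job is handed in: The top plate is within 2.5 mm of the shelf's height; the crank sits on the shaft (socket mouth within 6 mm of the seat, aligned within 0.15 rad); microplate and bottle stand flat on the top plate (tilt under 0.15 rad); the shelf has moved less than 4 mm; all at rest and let go (all of step 2 and angle between each of microplate, load_bottle's own z axis and vertical below 0.15 rad and z of microplate in the frame of platform_top between -0.005 and 0.006 m and z of load_bottle in the frame of platform_top between -0.005 and 0.006 m and distance of shelf_top from where it was at the start of the episode below 0.004 m and linear speed of each of crank, load_bottle, microplate below 0.01 m/s); the robot touches nothing.
It fails at once if a bystander is knocked over or shifted more than 30 mm (distance of any of beaker, jar, tray_bottle, tray_beaker, bench_plate, wash_bottle from where it was at the start of the episode above 0.03 m or angle between any of beaker, jar, tray_bottle, tray_beaker, bench_plate, wash_bottle's own z axis and vertical above 0.5 rad).
It fails at once if the microplate or bottle on the jack tips, slides to the edge or falls off the top plate (angle between load_bottle's own z axis and vertical above 0.4 rad or angle between microplate's own z axis and vertical above 0.3 rad or z of any of load_bottle, microplate in the frame of platform_top below -0.02 m or x of load_bottle in the frame of platform_top below -0.077 m or x of microplate in the frame of platform_top below -0.002 m or x of microplate in the frame of platform_top above 0.054 m).
It fails at once if the shelf is shifted more than 5 mm on its stand (distance of shelf_top from where it was at the start of the episode above 0.005 m).
It also fails if it takes over 72 s, if anything falls off the work surface, if the arm or the gripper's body presses on something with over 40 N, if the wrist force passes 120 N, or if a joint passes its speed limit or range.

ROBOT

A 6-joint arm with a two-finger parallel gripper is mounted at the origin on the work surface. World frame = base frame: x ahead of the robot, y to its left, z up, the work surface at z = 0. Lengths are in m, angles in degrees, forces in N, time in s.
With the tool pointing down it reaches from about 0.325 to 0.775 m from the base axis. Payload 5.5 kg.
Tool frame: the origin (TCP) lies at the very end of the fingers, on their centre line; the grasp point (between the pads) lies 19 mm behind it; z points along the fingers, y is the line along which they close (so a half turn about z gives the same grasp; the last joint's range is limited). The gripper opens to 88 mm and grips with 3 to 60 N. Pads are 20 mm wide; open, the fingers measure 115 mm over their backs; the gripper's body (75 mm by 178 mm) begins 61 mm behind the grasp point.
Start: joints at [69.288, 5.22, 70.514, -0, 104.267, -3.249], TCP at [0.18, 0.572, 0.223] pointing down, gripper open.
Joint ranges: [-164.24, 164.24], [-49.07, 125.15], [9.68, 141.18], [-86.29, 266.29], [3.28, 154.24], [-151.56, 151.56]. Speed limits (degrees/s): [147.25, 147.25, 172.46, 180, 180, 180].

INTERFACE

Orientations are given as [roll, pitch, yaw] about the fixed x, y, z axes, in that order (R = Rz(yaw) Ry(pitch) Rx(roll)).
In Python, from workcell import manip gives the robot as it stands. The module is installed in compiled form; this text tells all that it offers. Calls block until the motion is done:
- manip.movep(position, orientation): joint-space move of the TCP to a pose.
- manip.servo_line(position, frame=None, feed=0.15): straight line of the TCP; frame=None keeps the orientation; feed is the mean speed in m/s.
- manip.move_joints(angles): joint-space move.
- manip.release() and manip.clamp(force=None): open the fingers fully, or close them until they stop; force is the grip in N (None keeps the last).
- manip.hold(seconds).
- manip.ik(position, orientation): joint angles nearest the present ones, or None.
- manip.observe(): the state.
- manip.snapshot(name): name is "side" or "top" or "wrist"; returns a dict with "pixels" (400x640x3 uint8, red, green, blue), "range_z" (400x640 float32, m along the optical axis (not along the pixel's ray), 0 where there is no reading), "vertical_fov" (degrees; the focal length in pixels is half the picture's height over the tangent of half this angle, whatever the lens; pixels are square), "cx", "cy" (the principal point, pixels), "rvec" (rotation vector, rad) and "tvec" (3), from world to camera coordinates, as OpenCV has them; the wrist camera has in their place "tool_from_camera" (4x4, takes a point from camera to tool coordinates, whose origin is the TCP and whose axes are the flange's). Camera axes: x right, y down, z forward; pixel columns grow to the right and rows downward; lengths in m; the calibration is good to about 2 mm. A picture is of the moment at which its call begins: read the wrist's pose just before it.
A pose or a line that the arm cannot do raises manip.Unreachable and nothing moves.
- manip.sign_off(): hands the job in, once; it reports no verdict.
The state is a dict: "t": time; "joints": joint angles; "qd": joint speeds; "tau": joint torques, N m; "tool_pos": TCP position; "ee_rot": TCP orientation; "wrist_force": force on the tool from outside, world axes, zero at the start; "ft_torque": the same for the moment, N m; "width": opening from 0.0 (shut) to 1.0 (fully open).
Only numpy, scipy, OpenCV 4.12 (cv2) and the standard library are available. Lean on these libraries where they do the work, as an engineer would, in place of code of your own. Each camera call takes 0.05 s, during which the arm holds its last target. There are 200 camera calls.

## Working session

There is one attempt and no reset: what is moved stays moved. The work goes in short steps, each a Python script; the robot and the scene stay as the last script left them, time stands still between calls to the robot, and variables do not carry over. Pictures are saved under pics/ and viewed, on a budget of 10 in all, crops included, one or two more only if the job needs it, and the job is handed in when it is done.

```bash
mkdir -p pics
cat > h.py <<'E'
from workcell import manip
import numpy as np, cv2, pickle
from scipy.spatial.transform import Rotation as R
def T_obs(s):
    return np.array(s["tool_pos"]), s["ee_rot"]
def snap(name,tag):
    s=manip.observe(); d=dict(manip.snapshot(name)); d["state"]=s
    pickle.dump(d,open(f"pics/{tag}.pkl","wb"))
    cv2.imwrite(f"pics/{tag}.png",d["pixels"][:,:,::-1]); return d
def load(tag): return pickle.load(open(f"pics/{tag}.pkl","rb"))
def cloud(d):
    z=d["range_z"]; h,w=z.shape; f=h/2/np.tan(np.radians(d["vertical_fov"])/2)
    u,v=np.meshgrid(np.arange(w),np.arange(h))
    P=np.stack([(u-d["cx"])/f*z,(v-d["cy"])/f*z,z],-1)
    if "rvec" in d:
        Rm=cv2.Rodrigues(np.array(d["rvec"],float))[0]; P=(P-np.array(d["tvec"]).ravel())@Rm
    else:
        M=np.array(d["tool_from_camera"]); P=P@M[:3,:3].T+M[:3,3]
        Rt=R.from_euler("xyz",d["state"]["ee_rot"],degrees=True).as_matrix()
        P=P@Rt.T+np.array(d["state"]["tool_pos"])
    P[z<=0]=np.nan; return P
E
python3 - <<'E'
from h import *
for n in("top","side"):
    d=snap(n,n+"0"); print(n,d["vertical_fov"],d["cx"],d["cy"],d["rvec"],d["tvec"],(d["range_z"]>0).mean())
print(d["state"])
E
```

```text
top 55.17082191651918 318.38984953974176 200.0811160786532 [ 2.17346458 -2.17392215  0.07991154] [0.0094755  0.52728108 1.10493397] 0.996125
side 52.34063575341508 315.98950124916627 196.0614179047959 [ 2.25883923 -0.18420868  0.11136065] [-0.54193418  0.12648854  0.96634965] 0.9957734375
{'t': 0.05, 'joints': array([ 6.92873273e+01,  5.26340707e+00,  7.05771970e+01,  3.20957342e-04,
        1.04268437e+02, -3.24686680e+00]), 'qd': array([ 0.05182965,  0.04251837, -0.14025372, -0.11574469, -0.08059161,
       -0.00086872]), 'tau': array([ 1.99358241e-03, -4.48198020e+01, -4.07902908e+01,  6.99461997e-02,
        2.87724158e-02, -1.34089032e-04]), 'tool_pos': array([0.17996321, 0.57207742, 0.22154992]), 'ee_rot': array([-1.79891152e+02, -6.48657562e-03,  1.62534267e+02]), 'wrist_force': array([-1.28874516,  0.37805928, -0.23796124]), 'ft_torque': array([-0.01450224,  0.04895542, -0.00687695]), 'width': 1.0002927642440096}
```

View pics/top0.png

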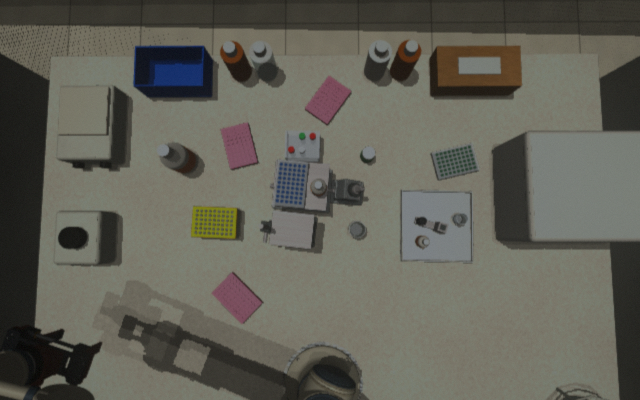

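View pics/side0.png

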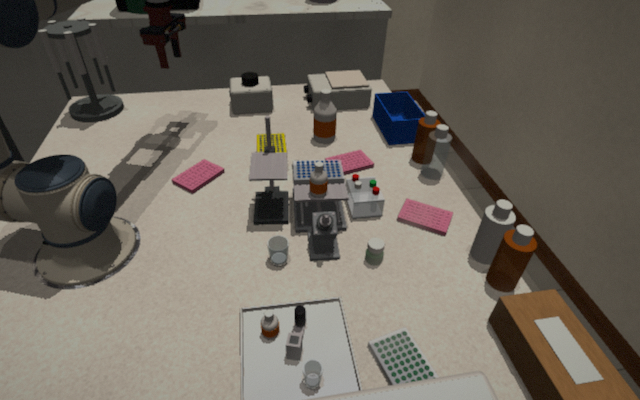

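Top view: the gearbox and shaft are at (350,190), the platform with blue microplate and bottle at (300,186), and the shelf at (293,230) on its near side with the rod at (266,230). The tray is at (436,226). In it are the crank (hub about (442,228), black knob (420,221)), tray_bottle (422,241) and tray_beaker (459,219). The bystanders are the jar (368,155), beaker (357,230), bench_plate (455,161, greenish), wash_bottle (178,157) and tip box (215,222).

Possible mix-ups:
- **Crank:** the only cranked bar with a black knob is the one in the tray; the tray bottle and beaker are round.
- **Microplate:** the pink plates at (238,145), (328,100) and (237,297) are look-alikes, and so is the green one on the bench. The blue one at (291,184) is on the jack.

Next, a near look at the crank and the jack with the wrist camera.

Run:
```python
from h import *
for t,pts in(("top0",dict(hub=(442,228),knob=(420,221),tb=(422,241),tbk=(459,219),tray=(436,250),plat=(320,205),mp=(291,184),bot=(319,185),shelf=(293,230),gear=(350,190),shaft=(355,187),beaker=(357,230),jar=(368,155),bp=(455,161),rod=(266,224),bench=(380,300))),("side0",dict(knob=(300,315),hub=(295,345),shaft=(325,215),shelf=(268,165)))):
    P=cloud(load(t))
    for k,(u,v) in pts.items(): print(t,k,np.nanmedian(P[v-1:v+2,u-1:u+2].reshape(-1,3),0).round(3))
d=snap("wrist","w0"); M=np.array(d["tool_from_camera"]);print(M.round(3),d["vertical_fov"],d["cx"],d["cy"])
P=cloud(load("top0"))
b=P[250:330,330:390].reshape(-1,3);print("bench z",np.nanmean(b[:,2]),np.nanstd(b[:,2]))
```

```text
top0 hub [ 0.445 -0.342  0.052]
top0 knob [ 0.465 -0.278  0.058]
top0 tb [ 0.408 -0.284  0.054]
top0 tbk [ 0.472 -0.407  0.008]
top0 tray [ 0.381 -0.338  0.004]
top0 plat [0.507 0.004 0.1  ]
top0 mp [0.563 0.083 0.116]
top0 bot [0.552 0.006 0.184]
top0 shelf [0.439 0.074 0.144]
top0 gear [ 0.548 -0.078  0.104]
top0 shaft [ 0.556 -0.091  0.11 ]
top0 beaker [ 0.44  -0.105  0.004]
top0 jar [ 0.655 -0.134  0.055]
top0 bp [ 0.644 -0.397  0.016]
top0 rod [0.454 0.142 0.15 ]
top0 bench [ 0.235 -0.171 -0.001]
side0 knob [ 0.467 -0.296  0.056]
side0 hub [ 0.45  -0.353  0.051]
side0 shaft [ 0.551 -0.108  0.13 ]
side0 shelf [0.442 0.079 0.144]
[[ 0.001 -0.953 -0.303  0.084]
 [ 1.     0.001 -0.     0.001]
 [ 0.001 -0.303  0.953 -0.162]
 [ 0.     0.     0.     1.   ]] 67.71109842583967 314.8273239220437 200.22157304024086
bench z -0.00016788747803133462 0.0021707376521348304
```

Run:
```python
from h import *
# crank view: tool down, aligned with arm
manip.movep([0.452,-0.31,0.24],[180,0,0]); d=snap("wrist","w1")
manip.movep([0.53,-0.12,0.33],[180,0,0]); d=snap("wrist","w2")
print(manip.observe()["t"])
cv2.imwrite("pics/v1.png",np.hstack([cv2.resize(cv2.imread(f"pics/{t}.png"),(400,250)) for t in("w1","w2")]))
```

```text
4.375
```

View pics/w1.png

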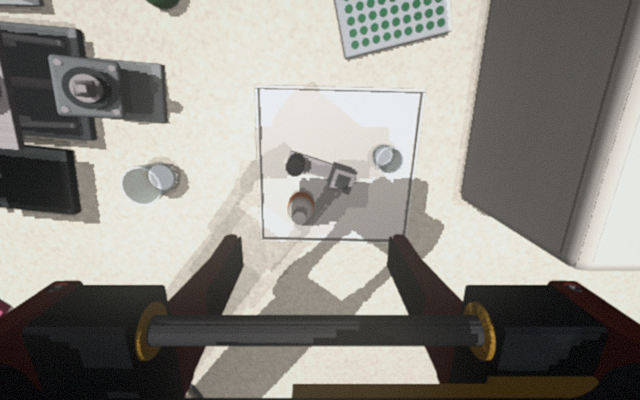

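View pics/w2.png

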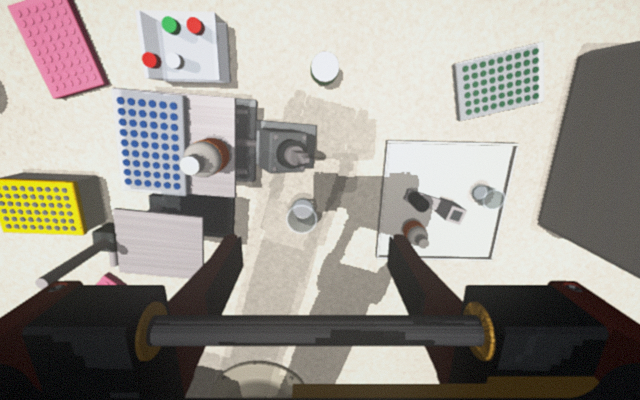

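w1 shows the crank close up: square hub at (341,178), arm running to the black knob at (297,163), tray bottle (301,205), tray beaker (387,158). w2 shows the shaft at (292,152) with its tip to the right, the beaker at (302,213) and the jar at (325,68). Now I measure from the depth.

Run:
```python
from h import *
def sel(P,c,r,z0,z1):
    Q=P.reshape(-1,3); m=(np.hypot(Q[:,0]-c[0],Q[:,1]-c[1])<r)&(Q[:,2]>z0)&(Q[:,2]<z1); return Q[m]
def rect(Q):
    r=cv2.minAreaRect((Q[:,:2]*1000).astype(np.float32)); return np.round(r[0],1),np.round(r[1],1),round(r[2],1),len(Q),Q[:,2].mean().round(4)
for t in("w1","w2","side0","top0"):
    P=cloud(load(t))
    for n,c,rr,z0,z1 in(("hub",(.447,-.347),.03,.044,.058),("knob",(.466,-.287),.025,.05,.066),("shelf",(.44,.075),.09,.135,.155),("plat",(.56,.06),.11,.092,.107),("mp",(.56,.08),.1,.110,.121),("tb",(.408,-.284),.03,.05,.08),("bot",(.55,.005),.03,.16,.2)):
        Q=sel(P,c,rr,z0,z1)
        if len(Q)>5: print(t,n,*rect(Q),Q.mean(0).round(4))
# shaft points
P=cloud(load("w2")); 
Q=sel(P,(.55,-.09),.06,.09,.2)
for z in np.arange(.09,.18,.005):
    q=Q[(Q[:,2]>=z)&(Q[:,2]<z+.005)]
    if len(q): print(z.round(3),len(q),np.median(q,0).round(4),q.min(0).round(3),q.max(0).round(3))
im=cv2.imread("pics/w2.png")[90:220,220:350]; cv2.imwrite("pics/c2.png",cv2.resize(im,None,fx=4.5,fy=4.5,interpolation=cv2.INTER_CUBIC))
```

```text
w1 hub [ 448.5 -341.1] [26.2 26.3] 72.2 493 0.052 [ 0.4494 -0.3408  0.052 ]
w1 knob [ 467.4 -284.1] [20.7 21.2] 27.4 282 0.0588 [ 0.4679 -0.2844  0.0588]
w1 plat [548.   -5.9] [ 19.4 108.4] 84.6 1518 0.0984 [ 0.5322 -0.0092  0.0984]
w1 tb [ 408.3 -289.9] [16.7 19.2] 14.4 229 0.0651 [ 0.4101 -0.2895  0.0651]
w2 hub [ 448.7 -340.6] [27.5 26.2] 72.0 315 0.0518 [ 0.4496 -0.3394  0.0518]
w2 knob [ 467.6 -283. ] [19.9 20.4] 5.8 173 0.0584 [ 0.4683 -0.2824  0.0584]
w2 shelf [443.3  93.7] [137.6  91.3] 83.7 6017 0.1446 [0.4454 0.0861 0.1446]
w2 plat [563.4  58. ] [146.1 130.6] 85.3 3617 0.1003 [0.5704 0.0141 0.1003]
w2 mp [563.3  59.4] [140.6 127.2] 84.3 7001 0.1156 [0.5701 0.0847 0.1156]
w2 tb [ 408.6 -289.1] [16.7 20.2] 25.0 163 0.064 [ 0.4099 -0.287   0.064 ]
w2 bot [556.1   9.1] [30.6 26.3] 35.2 646 0.1752 [0.5557 0.0078 0.1752]
side0 hub [ 448.  -342.9] [27.6 25.9] 71.1 221 0.0507 [ 0.4477 -0.3443  0.0507]
side0 knob [ 466.5 -286.2] [20.6 19.2] 81.5 105 0.0572 [ 0.4664 -0.2878  0.0572]
side0 shelf [442.6  90.5] [138.6  89.1] 83.4 1106 0.1433 [0.4417 0.0783 0.1433]
side0 plat [563.4  56.
[... 848 characters left out ...]
 0.0928] [ 0.525 -0.105  0.09 ] [ 0.582 -0.052  0.095]
0.095 447 [ 0.559  -0.0665  0.0983] [ 0.526 -0.098  0.095] [ 0.582 -0.054  0.1  ]
0.1 274 [ 0.5566 -0.0769  0.1018] [ 0.53  -0.103  0.1  ] [ 0.58  -0.057  0.105]
0.105 174 [ 0.5544 -0.0836  0.1069] [ 0.539 -0.103  0.105] [ 0.566 -0.073  0.11 ]
0.11 53 [ 0.5531 -0.0893  0.1114] [ 0.545 -0.106  0.11 ] [ 0.559 -0.083  0.115]
0.115 31 [ 0.5537 -0.0937  0.1177] [ 0.543 -0.11   0.115] [ 0.558 -0.092  0.12 ]
0.12 42 [ 0.5543 -0.0972  0.1229] [ 0.544 -0.11   0.12 ] [ 0.558 -0.094  0.125]
0.125 63 [ 0.5524 -0.1005  0.1272] [ 0.544 -0.111  0.125] [ 0.558 -0.096  0.13 ]
0.13 53 [ 0.5504 -0.1067  0.132 ] [ 0.546 -0.112  0.13 ] [ 0.555 -0.102  0.134]
```

View pics/c2.png

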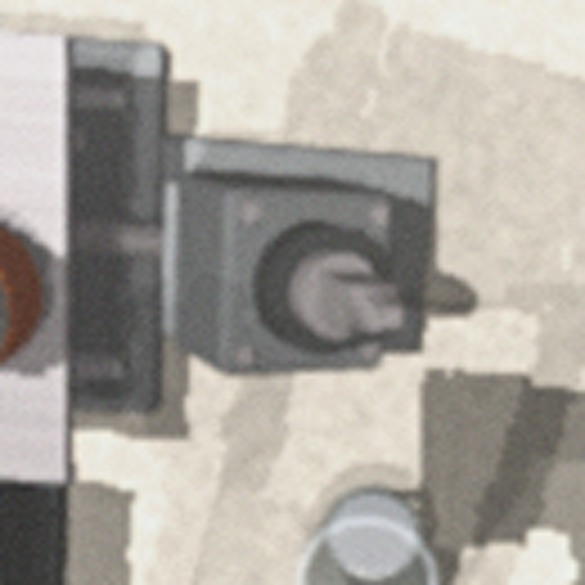

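```bash
cat >> h.py <<'E'
a=np.array([np.cos(np.radians(85.0)),np.sin(np.radians(85.0)),0]); Z=np.array([0,0,1.])
SEAT=np.array([0.5490,-0.0955,0.105])
ex=np.cos(np.pi/6)*a+.5*Z; s=-.5*a+np.cos(np.pi/6)*Z; ey=np.cross(s,ex)
S=np.stack([ex,ey,s],1)   # shaft frame -> world (columns)
def tool(phi):
    """rpy with tool z=-s, tool x at angle phi (deg, ccw about s from upslope)"""
    p=np.radians(phi); x=np.cos(p)*ex+np.sin(p)*ey
    return R.from_matrix(np.stack([x,np.cross(-s,x),-s],1)).as_euler("xyz",degrees=True)
def W(x,y,z): return SEAT+S@np.array([x,y,z])
E
cat > ikmap.py <<'E'
from h import *
lo=[-164.24,-49.07,9.68,-86.29,3.28,-151.56];hi=[164.24,125.15,141.18,266.29,154.24,151.56]
for ph in range(-180,180,15):
    r=[]
    for k in range(0,360,30):
        q=manip.ik(W(.06*np.cos(np.radians(k)),.06*np.sin(np.radians(k)),.019),tool(ph)); r.append(q)
    ok=[x is not None for x in r]; q=np.array([x for x in r if x is not None])
    c=manip.ik(W(0,0,.15),tool(ph))
    print(ph,"".join("01"[o] for o in ok),None if c is None else np.round(c),*( (q.min(0).round(),q.max(0).round()) if len(q) else ()))
E
python3 ikmap.py
```

```text
-180 000001000000 None [-36.   6.  87.  26. 102. 151.] [-36.   6.  87.  26. 102. 151.]
-165 111111111111 [-36.  10.  69.  28. 115. 143.] [-36.  -3.  74.  26. 102. 136.] [-26.  16.  93.  29. 103. 148.]
-150 111111111111 [-36.  10.  69.  28. 115. 128.] [-36.  -3.  74.  26. 102. 121.] [-26.  16.  93.  29. 103. 133.]
-135 111111111111 [-36.  10.  69.  28. 115. 113.] [-36.  -3.  74.  26. 102. 106.] [-26.  16.  93.  29. 103. 118.]
-120 111111111111 [-36.  10.  69.  28. 115.  98.] [-36.  -3.  74.  26. 102.  91.] [-26.  16.  93.  29. 103. 103.]
-105 111111111111 [-36.  10.  69.  28. 115.  83.] [-36.  -3.  74.  26. 102.  76.] [-26.  16.  93.  29. 103.  88.]
-90 111111111111 [-36.  10.  69.  28. 115.  68.] [-36.  -3.  74.  26. 102.  61.] [-26.  16.  93.  29. 103.  73.]
-75 111111111111 [-36.  10.  69.  28. 115.  53.] [-36.  -3.  74.  26. 102.  46.] [-26.  16.  93.  29. 103.  58.]
-60 111111111111 [-36.  10.  69.  28. 115.  38.] [-36.  -3.  74.  26. 102.  31.] [-26.  16.  93.  29. 103.  43.]
-45 111111111111 [-36.  10.  69.  28. 115.  23.] [-36.  -3.  74.  26. 102.  16.] [-26.  16.  93.  29. 10
[... 669 characters left out ...]
. 103. -62.]
60 111111111111 [-36.  10.  69.  28. 115. -82.] [-36.  -3.  74.  26. 102. -89.] [-26.  16.  93.  29. 103. -77.]
75 111111111111 [-36.  10.  69.  28. 115. -97.] [ -36.   -3.   74.   26.  102. -104.] [-26.  16.  93.  29. 103. -92.]
90 111111111111 [ -36.   10.   69.   28.  115. -112.] [ -36.   -3.   74.   26.  102. -119.] [ -26.   16.   93.   29.  103. -107.]
105 111111111111 [ -36.   10.   69.   28.  115. -127.] [ -36.   -3.   74.   26.  102. -134.] [ -26.   16.   93.   29.  103. -122.]
120 111111111111 [ -36.   10.   69.   28.  115. -142.] [ -36.   -3.   74.   26.  102. -149.] [ -26.   16.   93.   29.  103. -137.]
135 000000000000 None
150 000000000000 None
165 000000000000 None
```

Run:
```python
from h import *
manip.movep(W(0,0,.13),tool(180-15)); snap("wrist","w3"); manip.movep(W(0,0,.13),tool(90));snap("wrist","w4");manip.movep(W(0,0,.13),tool(-45));snap("wrist","w5")
print(manip.observe()["t"])
for t in("w2","w3","w4","w5","side0"):
    Q=cloud(load(t)).reshape(-1,3); Q=(Q-SEAT)@S; Q=Q[(np.hypot(Q[:,0],Q[:,1])<.022)&(Q[:,2]>-.015)&(Q[:,2]<.04)]*1000
    print(t,len(Q))
    for z0,z1 in((-12,-6),(-3,3),(4,11),(11,18),(18,23),(23,28),(28,36)):
        q=Q[(Q[:,2]>z0)&(Q[:,2]<z1)]
        if len(q)>4: print("  ",z0,z1,len(q),np.percentile(q,4,0).round(1)[:2],np.percentile(q,96,0).round(1)[:2],"med",np.median(q,0).round(1),"rect",[np.round(v,1) for v in cv2.minAreaRect(q[:,:2].astype(np.float32))[:2]])
L=[]
for t in("w3","w4","w5"): L.append(cv2.resize(cv2.imread(f"pics/{t}.png")[80:300,200:460],None,fx=1,fy=1))
cv2.imwrite("pics/v5.png",np.hstack(L))
```

```text
Traceback (most recent call last):
workcell.Unreachable: the arm cannot take that pose within its joint ranges
```

Run:
```python
from h import *
manip.movep(W(0,0,.13),tool(-120)); snap("wrist","w3"); manip.movep(W(0,0,.13),tool(60));snap("wrist","w4")
print(manip.observe()["t"])
for t in("w2","w3","w4","side0"):
    Q=cloud(load(t)).reshape(-1,3); Q=(Q-SEAT)@S; Q=Q[(np.hypot(Q[:,0],Q[:,1])<.022)&(Q[:,2]>-.015)&(Q[:,2]<.04)]*1000
    print(t,len(Q))
    for z0,z1 in((-12,-6),(-3,3),(4,11),(11,18),(18,23),(23,28),(28,36)):
        q=Q[(Q[:,2]>z0)&(Q[:,2]<z1)]
        if len(q)>4: print("  ",z0,z1,len(q),np.percentile(q,4,0).round(1)[:2],np.percentile(q,96,0).round(1)[:2],"med",np.median(q,0).round(1),"rect",[np.round(v,1) for v in cv2.minAreaRect(q[:,:2].astype(np.float32))[:2]])
L=[cv2.resize(cv2.imread(f"pics/{t}.png")[60:300,180:460],(400,343)) for t in("w3","w4")]
cv2.imwrite("pics/v5.png",np.hstack(L))
```

```text
7.6917
w2 689
   -12 -6 298 [-11.5 -19.8] [19.7 14.6] med [10.2 -7.3 -8.6] rect [array([ 3.5, -2.7]), array([37.4, 34.1])]
   -3 3 131 [ -4.6 -13.3] [13.6  8.8] med [ 8.4 -5.6 -0.5] rect [array([ 4.7, -3.5]), array([24.4, 19.3])]
   4 11 36 [-3.4 -9.2] [8.9 3.9] med [ 8.4 -4.6  6.1] rect [array([ 5.4, -5.6]), array([19.3,  9.8])]
   11 18 38 [-1.9 -9.3] [9. 4.] med [ 8.5 -4.  13.5] rect [array([ 5.4, -5.3]), array([19.3,  9.3])]
   18 23 56 [-3.8 -9.3] [8.8 4.5] med [ 7.1 -4.9 20.5] rect [array([ 2.3, -2.4]), array([13.9, 13.9])]
   23 28 43 [-1.8 -7.6] [7.9 1.9] med [ 5.7 -4.2 25.7] rect [array([ 2.8, -2.6]), array([10.8, 10. ])]
   28 36 38 [-0.8 -6.1] [5.5 1.3] med [ 2.9 -2.7 30.2] rect [array([ 2.3, -2.3]), array([8.2, 7.4])]
w3 1036
   -12 -6 517 [-15.5 -19.9] [18.4 14.5] med [-1.9 -7.7 -8.4] rect [array([ 1.8, -2.8]), array([37.7, 36.7])]
   -3 3 188 [ -9.8 -14.3] [13.   4.3] med [-3.2 -9.  -0.4] rect [array([ 1. , -4.5]), array([20.8, 24.6])]
   4 11 38 [-5.5 -9.7] [8.  3.2] med [-3.  -9.3  7.4] rect [array([-1.8, -6. ]), array([ 9.7, 19.5])]
   11 18 34 [-5.4 -9.8] [7.  3.1] 
[... 1138 characters left out ...]
8.8] [17.  16.2] med [-4.3  2.  -9.2] rect [array([-0.7, -1.3]), array([36.1, 37.4])]
   -3 3 44 [-12.1 -12.1] [5.3 9. ] med [-6.9  1.1 -0.3] rect [array([-3.1, -1.5]), array([24.7, 19.4])]
   4 11 5 [-7.2 -8.2] [-6.3  0.1] med [-6.8 -4.   9. ] rect [array([-6.9, -4.1]), array([0.9, 9.2])]
   11 18 11 [-7.6 -6.9] [2.  5.1] med [-6.6  4.7 15.5] rect [array([-5.4,  1.2]), array([15.9,  8.6])]
   18 23 16 [-7.4 -7.9] [5.8 4.8] med [-4.7  0.2 20.4] rect [array([-0.9, -1.2]), array([13.1, 13.4])]
   23 28 12 [-5.1 -7.7] [3.9 3.2] med [-1.9 -0.8 25.1] rect [array([-1.1, -3.1]), array([ 9.1, 11.8])]
   28 36 12 [-4.6 -4.8] [3.  1.8] med [-0.6 -2.5 29.6] rect [array([-1. , -1.5]), array([6.6, 7.9])]
```

View pics/v5.png

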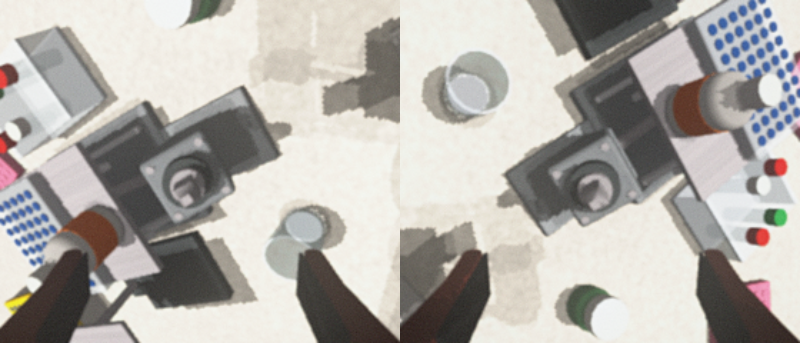

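The two opposite views (shaft stub at (187,185) and (590,183) in v5) agree: the axis is offset by (+1.2, -2.4) mm from my nominal, with no tilt error, and the flats match the nominal axes. I correct for that and pick.

```bash
cat >> h.py <<'E'
SEAT=SEAT+S@np.array([.0012,-.0024,0])
HUB=np.array([0.4483,-0.3417]); CY=72.0; XO=-.002  # tool sits at crank x=XO
E
python3 - <<'E'
from h import *
c=np.radians(CY); p=HUB+XO*np.array([np.cos(c),np.sin(c)])
f0=None
manip.movep([*p,.13],[180,0,CY]); f0=manip.observe()["wrist_force"]
manip.servo_line([*p,.017],feed=.08); print(manip.observe()["wrist_force"]-f0)
manip.clamp(40); print("w",manip.observe()["width"]*88)
manip.servo_line([*p,.15],feed=.1); manip.hold(.3); o=manip.observe(); print(o["wrist_force"]-f0,o["width"]*88,o["t"],o["joints"])
manip.movep(W(XO,0,.012+.045+.05),tool(0))
o=manip.observe(); snap("side","s1"); print(o["t"],o["tool_pos"],o["width"]*88,o["joints"])
cv2.imwrite("pics/s1c.png",cv2.resize(cv2.imread("pics/s1.png")[100:300,220:420],(600,600)))
snap("wrist","w6")
E
```

```text
[-1.66663873 -0.42341884  1.41733889]
w 25.55328520079542
[-0.47795818 -0.10904862 -0.99708585] 25.954345480049238 12.9917 [-4.09606812e+01 -4.04487403e-01  8.36691220e+01  8.81561406e-04
  9.67606688e+01 -2.29600375e+01]
13.8583 [ 0.54643044 -0.1504072   0.19683186] 25.731527236562396 [-34.49881063   8.49270587  74.29553403  27.61306895 110.63121528
 -22.62227826]
```

View pics/s1c.png

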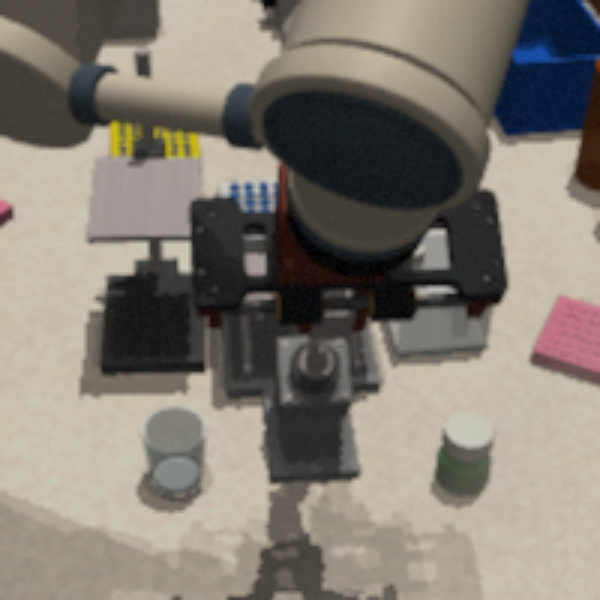

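The gripper sits over the shaft with a 25.9 mm grip, which matches the hub, but the crank itself is hidden in this view. I check it in the wrist cloud before inserting.

Run:
```python
from h import *
d=load("w6"); Q=(cloud(d).reshape(-1,3)-SEAT)@S*1000
q=Q[(np.abs(Q[:,0]-60)<22)&(np.abs(Q[:,1])<22)&(Q[:,2]>95)]; z=q[:,2]; print(len(q),np.percentile(z,[50,90,97]))
top=q[z>np.percentile(z,90)-4]; print("knob top",[np.round(v,1) for v in cv2.minAreaRect(top[:,:2].astype(np.float32))],np.median(top,0).round(1))
q=Q[(np.abs(Q[:,0])<25)&(np.abs(Q[:,1])<14)&(Q[:,2]>80)&(Q[:,2]<160)]
print("hub",len(q)); 
for z0 in range(80,160,8):
    r=q[(q[:,2]>=z0)&(q[:,2]<z0+8)]
    if len(r)>3: print(z0,len(r),np.percentile(r,[5,50,95],axis=0).round(1)[:,:2].tolist())
cv2.imwrite("pics/w6c.png",cv2.imread("pics/w6.png"))
```

```text
2612 [148.39199831 149.31248358 149.67038532]
knob top [array([59.6, -0.2]), array([21.1, 20.9]), np.float64(44.7)] [ 60.1  -0.2 148.6]
hub 5117
88 12 [[11.9, -12.3], [12.4, 10.5], [12.6, 12.7]]
96 753 [[12.2, -9.7], [17.9, -0.2], [24.3, 9.7]]
104 244 [[11.9, -11.7], [12.3, -0.2], [12.8, 11.7]]
112 282 [[11.8, -11.9], [12.3, -0.2], [12.8, 11.8]]
120 321 [[11.8, -11.8], [12.4, -0.2], [12.8, 11.8]]
128 377 [[11.9, -12.1], [12.4, -0.2], [12.9, 11.9]]
136 2780 [[-11.8, -11.8], [1.8, 0.3], [12.5, 11.9]]
144 176 [[-10.6, -13.5], [1.7, -12.7], [8.2, 13.5]]
152 172 [[-6.1, -13.7], [2.8, 0.1], [8.2, 13.6]]
```

View pics/w6c.png

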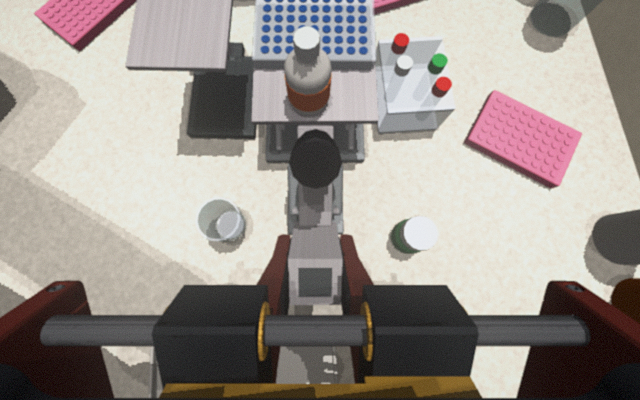

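The crank is gripped squarely: hub at (315,275), knob (315,158), both within 1 mm of where they should be in the shaft frame. Inserting with force checks.

Run:
```python
from h import *
x=XO+.0005
manip.servo_line(W(x,0,.013+.038),feed=.08); manip.hold(.2); f0=manip.observe()["wrist_force"]
for m in (.030,.024,.018,.012,.006,.003,.001,-.0005):
    manip.servo_line(W(x,0,.013+m),feed=.05)
    o=manip.observe(); p=(np.array(o["tool_pos"])-SEAT)@S*1000; f=(o["wrist_force"]-f0)@S
    print(m,p.round(1),f.round(1),o["ft_torque"].round(2))
    if f[2]>25 or np.linalg.norm(f)>35: break
manip.hold(.3); o=manip.observe(); print(((np.array(o["tool_pos"])-SEAT)@S*1000).round(1),((o["wrist_force"]-f0)@S).round(1),o["t"])
snap("wrist","w7"); Q=(cloud(load("w7")).reshape(-1,3)-SEAT)@S*1000
q=Q[(np.abs(Q[:,0]-60)<22)&(np.abs(Q[:,1])<22)&(Q[:,2]>45)]
print(np.percentile(q[:,2],90)); top=q[q[:,2]>np.percentile(q[:,2],90)-4]; print("knob top",np.median(top,0).round(1),[np.round(v,1) for v in cv2.minAreaRect(top[:,:2].astype(np.float32))[:2]])
```

```text
0.03 [-1.6  0.3 42.3] [-0.1  0.4  0.4] [-0.5   0.06  0.05]
0.024 [-1.5  0.2 36.5] [-0.9 -0.7  0.7] [-0.46  0.08  0.03]
0.018 [-1.5  0.2 30.5] [0.2 0.1 0.7] [-0.49  0.08 -0.02]
0.012 [-1.5  0.2 24.5] [-0.5 -0.1  0.5] [-0.49  0.09  0.01]
0.006 [-1.5  0.2 18.5] [0.1 0.7 0.3] [-0.49  0.1  -0.  ]
0.003 [-1.5  0.1 15.8] [-0.2 -0.4  0.7] [-0.53  0.1  -0.02]
0.001 [-1.5  0.  13.9] [-1.  -0.   0.8] [-0.48  0.07 -0.  ]
-0.0005 [-1.5 -0.2 12.8] [-0.5 -0.1  2.2] [-0.5   0.1  -0.01]
[-1.5 -0.1 12.8] [-0.5 -0.   3.5] 17.4333
55.18233050380306
knob top [61.5 -0.6 54.3] [array([61.1, -0.4]), array([20.8, 21.1])]
```

```bash
cat >> h.py <<'E'
TOT=797.
def knobpose(th,z):   # th = degrees wound clockwise
    p=-np.radians(th); return W(.06*np.cos(p),.06*np.sin(p),z),tool(-70*th/TOT)
def wind(t0,t1,step=15,feed=.12,fmax=45):
    n=max(1,int(np.ceil(abs(t1-t0)/step)))
    for th in np.linspace(t0,t1,n+1)[1:]:
        p,o=knobpose(th,.019); manip.servo_line(p,o,feed)
        f=np.linalg.norm(manip.observe()["wrist_force"]) 
        if f>fmax: print("FORCE",th,f); return th
    return t1
def heights(d):
    P=cloud(d).reshape(-1,3); b=np.array([a[1],-a[0],0])
    def med(c,rx,ry,z0,z1):
        Q=P-np.array([*c,0]); m=(abs(Q@a)<rx)&(abs(Q@b)<ry)&(Q[:,2]>z0)&(Q[:,2]<z1); return m.sum(),np.median(Q[m,2]) if m.sum() else None
    C=np.array([.5628,.0577])
    return "shelf",med((.440,.075),.04,.035,.13,.16),"plat",med(C-.058*a[:2],.012,.06,.09,.165),"mplate",med(C+.02*a[:2],.03,.05,.105,.18)
E
python3 - <<'E'
from h import *
manip.servo_line(W(XO+.0005,0,.0115),feed=.03); manip.release()
manip.servo_line(W(XO,0,.085),feed=.15)
p,o=knobpose(0,.085); manip.servo_line(p,o,.15); manip.hold(.1); f0=manip.observe()["wrist_force"]
snap("wrist","w8"); Q=(cloud(load("w8")).reshape(-1,3)-SEAT)@S*1000
q=Q[(np.abs(Q[:,0]-60)<22)&(np.abs(Q[:,1])<22)&(Q[:,2]>48)&(Q[:,2]<60)]; print("knob",np.median(q,0).round(1),[np.round(v,1) for v in cv2.minAreaRect(q[:,:2].astype(np.float32))[:2]])
q=Q[(np.abs(Q[:,0])<16)&(np.abs(Q[:,1])<16)&(Q[:,2]>40)&(Q[:,2]<55)]; print("hubtop",np.median(q,0).round(1))
p,o=knobpose(0,.019); manip.servo_line(p,o,.12); print(manip.observe()["wrist_force"]-f0)
manip.clamp(25); print("w",manip.observe()["width"]*88, manip.observe()["wrist_force"]-f0)
th=wind(0,45); o=manip.observe(); print(th,o["t"],o["wrist_force"]-f0,(( np.array(o["tool_pos"])-SEAT)@S*1000).round(1))
E
```

```text
knob [62.2 -0.8 54.2] [array([61.1, -0.5]), array([21.1, 20.8])]
hubtop [ 3.2  0.  47.4]
[ 0.04163508  0.65247488 -0.02098952]
w 21.8061867465462 [ 0.61203715  0.21649377 -0.90785911]
45 22.725 [-1.24607528 -0.30592824 -0.73684087] [ 42.3 -42.2  19.1]
```

Crank is seated (hub top at 47.4 mm, expected 48) and the knob is gripped (21.8 mm). Continuing to wind.

Run:
```python
from h import *
th=wind(45,360,feed=.15); o=manip.observe(); print(th,o["t"],o["wrist_force"])
for n in("top","side"): print(n,heights(load(n+"0")),heights(snap(n,n+"1")))
cv2.imwrite("pics/side1c.png",cv2.resize(cv2.imread("pics/side1.png")[80:320,180:440],(780,720))[:600])
```

```text
360 28.15 [ 0.01553975 -2.36508467  0.59039084]
top ('shelf', (np.int64(816), np.float64(0.14385539432077143)), 'plat', (np.int64(347), np.float64(0.10057434358160977)), 'mplate', (np.int64(808), np.float64(0.11519771816573712))) ('shelf', (np.int64(822), np.float64(0.14385088024033238)), 'plat', (np.int64(282), np.float64(0.11928783253018621)), 'mplate', (np.int64(842), np.float64(0.1344581074278262)))
side ('shelf', (np.int64(548), np.float64(0.14334546604409476)), 'plat', (np.int64(639), np.float64(0.11653966778691331)), 'mplate', (np.int64(378), np.float64(0.11450717669741925))) ('shelf', (np.int64(539), np.float64(0.14321143878780723)), 'plat', (np.int64(134), np.float64(0.11824207843395841)), 'mplate', (np.int64(36), np.float64(0.13360219373932464)))
```

View pics/side1c.png

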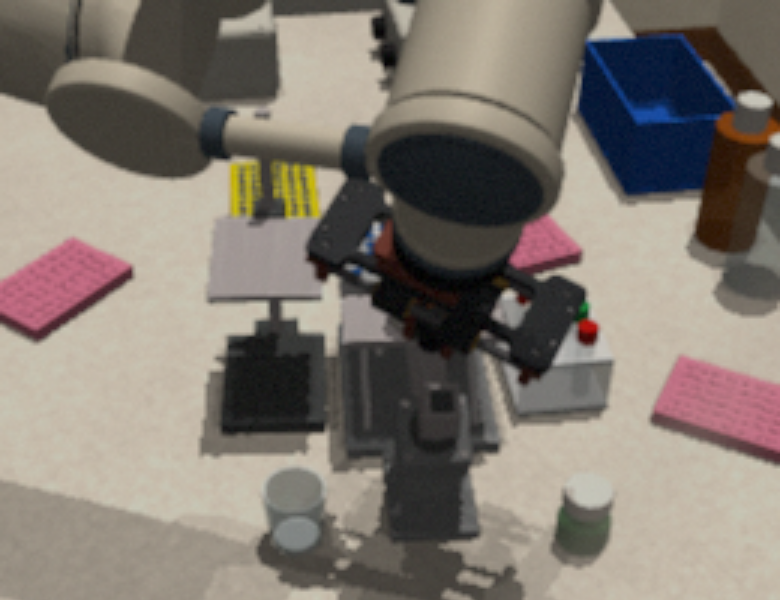

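The picture shows the crank hub seated at (440,410) and the plate raised. One turn lifted it about 19.2 mm, leaving about 24.5 mm (~440°).

Run:
```python
from h import *
th=wind(360,790,feed=.15); manip.hold(.2); o=manip.observe(); print(th,o["t"],o["wrist_force"])
for n in("top","side","wrist"): print(n,heights(snap(n,n+"2")))
```

```text
790 35.7 [-0.06174874  0.89988209 -1.04692673]
top ('shelf', (np.int64(821), np.float64(0.14392236248550555)), 'plat', (np.int64(283), np.float64(0.14286055879445977)), 'mplate', (np.int64(876), np.float64(0.1582630680443221)))
side ('shelf', (np.int64(522), np.float64(0.14312241277642784)), 'plat', (np.int64(292), np.float64(0.14327732072034632)), 'mplate', (np.int64(133), np.float64(0.15748537031320084)))
wrist ('shelf', (np.int64(1122), np.float64(0.14479118808216923)), 'plat', (np.int64(3405), np.float64(0.14385579254534356)), 'mplate', (np.int64(4362), np.float64(0.15897474361144592)))
```

Run:
```python
from h import *
th=wind(790,804,step=7,feed=.08); manip.hold(.3)
manip.release(); p,o=knobpose(804,.085); manip.servo_line(p,o,.12); manip.servo_line(p+.08*s,o,.2)
manip.movep(W(0,-.0,.24),tool(-45)); manip.hold(.3)
for n in("top","side","wrist"): print(n,heights(snap(n,n+"3")))
Q=(cloud(load("wrist3")).reshape(-1,3)-SEAT)@S*1000
q=Q[(np.abs(Q[:,0])<16)&(np.abs(Q[:,1])<16)&(Q[:,2]>40)&(Q[:,2]<60)]; print("hubtop",np.median(q,0).round(1))
print(manip.observe()["t"])
cv2.imwrite("pics/v9.png",np.vstack([cv2.resize(cv2.imread("pics/side3.png")[100:290,180:440],(410,300)),cv2.resize(cv2.imread("pics/wrist3.png")[:300],(410,200+0))]))
```

```text
top ('shelf', (np.int64(824), np.float64(0.14390089291277325)), 'plat', (np.int64(283), np.float64(0.1438858592652442)), 'mplate', (np.int64(878), np.float64(0.1588923000033169)))
side ('shelf', (np.int64(542), np.float64(0.14322693312423557)), 'plat', (np.int64(359), np.float64(0.14356344394268158)), 'mplate', (np.int64(213), np.float64(0.15836666178418426)))
wrist ('shelf', (np.int64(1910), np.float64(0.1446004297471037)), 'plat', (np.int64(1302), np.float64(0.14436687114033087)), 'mplate', (np.int64(2025), np.float64(0.15963380943967737)))
hubtop [ 0.6 -0.6 47.7]
40.0
```

View pics/v9.png

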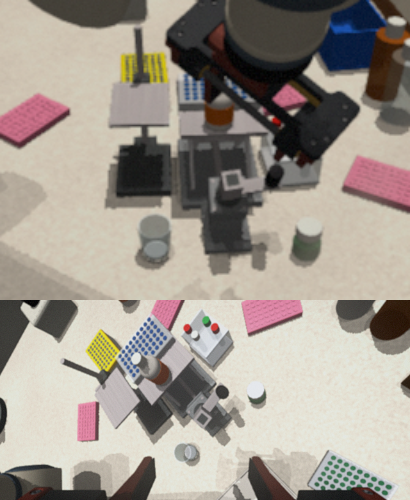

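The top plate and shelf agree within 0.4 mm in all three cameras. The crank is seated with its hub top at 47.7 mm, the bottle and microplate are upright, the beaker and jar look undisturbed, and the gripper is clear. Handing in.

```bash
python3 -c "
from h import *
print(manip.sign_off(), manip.observe()['t'])"
```

```text
the job is handed in; nothing more can be done
the job is handed in; nothing more can be done
```

I picked the crank from the tray by its hub, pushed it home on the slanted shaft, and wound it about 804° clockwise by the knob. I then let go, backed the arm clear, and handed the job in at about 40 s of the 72 s allowed. The interface reports no verdict.

Last checks before handing in:
- **Level:** plate and shelf heights were 143.9 and 143.9 mm (top camera), 143.6 and 143.2 mm (side), and 144.4 and 144.6 mm (wrist). The limit is 2.5 mm. The cameras differ by up to 1.4 mm in absolute height but agree on the difference.
- **Crank:** its hub top was 47.7 mm above the seat (48 mm when fully home) and within 1 mm of the shaft axis.
- **Load and bystanders:** the microplate and bottle stood upright on the plate, and the beaker and jar looked undisturbed. I did not measure the other bystanders or the shelf's sideways position afterwards; the shelf's height reading did not change.

No check failed. One early side-camera reading of the plate, at the start height, was off because its sampling window caught other surfaces, so I did not use it.

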